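# Take the spent battery out of a gas detector

## Task

The gas detector clamped in the repair holder needs its spent battery out. Twist the round cap anticlockwise until it is free, lift it off and set it down flat in the grey tray; then press down the battery's yellow-marked end so that its other end tips up out of the pocket, take the battery out and lay it flat in the big compartment of the yellow tray. Do not drop the cap or the battery, and leave everything else on the bench where it is.

Things in the scene. Friction and masses are not known exactly. Their poses are not given: they have to be found in the camera images.
- holder: Fixed. Black repair holder, 110 (x) x 156 mm (y), clamping a gas detector face down; a knob sticks out to y = +92 mm. The detector's dark case with orange ends is 156 (x) x 104 mm (y), its upward face 44 mm above the bench, with a round battery pod in the middle. Origin: centre of the underside, on the bench; z up.
- pocket (a point): Centre of the pod's flat round top (76 mm diameter), 60 mm above the bench; axes as holder. In this top is a rectangular pocket, x -28.5 to +28.5 mm, y -17.5 to +17.5 mm. Its floor is a level shelf 11.5 mm deep from x = -28.5 to +0.5 mm, then a 33 degree ramp down to +x. Its +x end wall is cut away 10 mm deep and 35 mm wide as a thumb notch, out to the pod's rim.
- shelf_edge (a point): Middle of the edge (along y) between the pocket's shelf and its ramp, under the battery. Pressed on its outermost +x end, the battery rocks about this edge with little force until it lies on the ramp, tilted 33 degrees, -x end up, and stays so by itself; tilted under about 15 degrees it falls back. Pressed too near the edge it binds under the finger half way.
- release_mark (a point): Green dot on the detector's case beside the pod, at x = +54.5 mm of the pocket's frame. Around the pod's rim run two ledges, 4.5 mm thick, out to 43 mm radius, parted by two 55 degree wide slots in the +x and -x direction. Stops at the slots let the cap turn anticlockwise only 8 degrees past the dot.
- cap_grip (a point): Centre of the straight grip bar on the black battery cap: bar 60 mm long (x), 14 mm wide (y), 17 mm tall (z, +-8.5 mm). The cap is a ribbed disc, 96 mm diameter, 16 mm high, about 70 g; its top face is 8.5 mm below this point, its lower rim 24.5 mm below. Fitted, this point is 12.5 mm above pocket, on its axis.
- cap_mark (a point): Outer end of the white line on the cap's rim, at the bar's +x end, 48 mm from the axis. Lugs under the rim at +x and -x hook below the pod's ledges. The fitted cap is 0.6 to 1.0 rad clockwise (from above) of free; turned anticlockwise until the line meets the green dot (cap yaw = pocket yaw, -11 to +8 degrees) it lifts off.
- battery_centre (a point): Centre of the battery, a blue block 52 (x) x 32 (y) x 11 mm (z), about 45 g. At first flat on the shelf under the cap, axes as the pocket's, centre at x = -1 mm, 6 mm below pocket; its top 0.5 mm below the pod's top, gaps of 1.5 mm around it (3.5 mm at +x). Tipped, it is gripped across its 32 mm from above and lifts straight out.
- battery_band (a point): Middle of the yellow band across the battery's top at its +x end (20.5 mm from the battery's centre): the end to press. With the battery tipped, the upper edge of its other (-x) end stands about 12 mm above the pod's top, at x about -16 mm from pocket.
- cap_tray_in (a point): Centre of the inner floor (4 mm above the bench) of the grey square tray for removed parts, 142 x 142 mm inside, walls 4 mm thick reaching 12 mm above its floor. Fixed. It stands left or right of the holder.
- spent_in (a point): Centre of the floor (4 mm above the bench) of the big compartment of the yellow tray for spent batteries: 111 (x) x 142 mm (y) inside, walls reach 22 mm above its floor. Behind a divider at x = +55 mm lie two old cells. Fixed. It stands on the other side of the holder from the grey tray.
- phone: Bystander: dark phone screen unit 72 x 148 x 8 mm lying on the bench behind the holder; origin at the centre of its underside.
- board: Bystander: green circuit board 55 x 85 x 4 mm; origin at the centre of its underside.
- driver: Bystander: screwdriver with a red handle, 150 mm long, lying in front of the holder; origin near its middle.
- tweezers: Bystander: steel tweezers about 125 mm long, lying in front of the holder; origin near their middle.
- flux: Bystander: small amber bottle, 34 mm diameter, 75 mm tall; origin at the centre of its underside.
- spool: Bystander: grey metal spool, 54 mm diameter, 38 mm tall; origin at the centre of its underside.
Not all that is in view belongs to the job. Of the things that look like the part that bears cap_grip, the largest one is meant. Of the things shaped like the part that bears cap_tray_in, the grey one is meant.

How it is judged:
On the way, in this order (a step that is already met when the one before it is completed fails the run):
1. the cap has been turned free and lifted at least 25 mm off the pod (z of cap_grip in the frame of pocket above 0.038 m), for 0.1 s.
2. the cap lies in the grey tray, let go (horizontal distance between cap_grip and cap_tray_in below 0.045 m and z of cap_grip in the frame of cap_tray_in below 0.03 m and contact force between the fingers and cap below 0.1 N), for 0.2 s.
3. the battery is tipped up by at least 20 degrees in its pocket (angle between battery_centre's own z axis and vertical above 0.35 rad and distance between battery_centre and pocket below 0.022 m), for 0.2 s.
At the end, for the whole second after the job is handed in: The battery lies flat (within 10 degrees) on the floor of the yellow tray's big compartment, the cap lies flat (within 6 degrees) on the floor of the grey tray, both let go and at rest (x of battery_centre in the frame of spent_in between -0.055 and 0.055 m and y of battery_centre in the frame of spent_in between -0.071 and 0.071 m and z of battery_centre in the frame of spent_in below 0.01 m and angle between the z axis of battery_centre and the z axis of spent_in, either way round below 0.17 rad and horizontal distance between cap_grip and cap_tray_in below 0.045 m and z of cap_grip in the frame of cap_tray_in below 0.03 m and angle between the z axis of cap_grip and the z axis of cap_tray_in, either way round below 0.1 rad and linear speed of each of battery, cap below 0.02 m/s); the robot touches nothing.
It fails at once if the cap or the battery is dropped (falls free faster than 0.8 m/s, a fall of about 35 mm) ((linear speed of battery above 0.8 m/s and contact force between the fingers and battery below 0.05 N) or (linear speed of cap above 0.8 m/s and contact force between the fingers and cap below 0.05 N)).
It fails at once if a bystander is moved by more than 20 mm (distance of any of phone, board, driver, tweezers, flux, spool from where it was at the start of the episode above 0.02 m).
It also fails if it takes over 72 s, if anything falls off the work surface, if the arm or the gripper's body presses on something with over 40 N, if the wrist force passes 120 N, or if a joint passes its speed limit or range.

## Robot

A 7-joint arm with a two-finger parallel gripper is mounted at the origin on the work surface. World frame = base frame: x ahead of the robot, y to its left, z up, the work surface at z = 0. Lengths are in m, angles in rad, forces in N, time in s.
With the tool pointing down it reaches from about 0.35 to 0.9 m from the base axis. Payload 8.1 kg.
Tool frame: the origin (TCP) lies at the very end of the fingers, on their centre line; the grasp point (between the pads) lies 19 mm behind it; x points along the fingers, y is the direction in which the jaws open and shut, and the axes are right-handed (so a half turn about x gives the same grasp; the last joint's range is limited). The gripper opens to 92 mm and grips with 3 to 60 N. Pads are 19 mm wide; open, the fingers measure 130 mm over their backs; the gripper's body (75 mm by 190 mm) begins 47 mm behind the grasp point.
Start: joints at [-1.328, 0.434, 0.025, 1.573, -0.012, 1.134, -0.075], TCP at [0.212, 0.588, 0.227] pointing down, gripper open.
Joint ranges: [-2.62, 2.62], [-0.44, 2.09], [-1.27, 1.32], [0.08, 2.57], [-1.32, 4.46], [0.12, 2], [-2.74, 2.74]. Speed limits (rad/s): [2.22, 2.22, 3.01, 3.01, 3.14, 3.14, 3.14].

## Interface

Orientations are given as a rotation vector (axis times angle).
In Python, from cell import * gives the robot as it stands.
- The arm moves only by the shell command python3 -m handwheel 'ROWS' [FORCE]. ROWS is JSON, a list of rows, each a list of 7 numbers: the opening, from 0 (shut) to 1 (fully open), then the shift along the tool's x, y, z in m, then the turn, a rotation vector about the tool's x, y, z in rad. A call has 1 to 10 rows; each row shifts and turns the commanded pose from where the row before left it, along the tool's axes as they then stand; what a row does not reach is not made up. A row lasts 1/10 s, in which the tool goes at most 50 mm and 8.59 degrees, less where a joint would pass 70% of its speed; a pose out of reach is approached as far as the arm can. A call is refused whole if a number of a shift passes 0.05 or a number of a turn 0.15, either way. A call with a gripper value outside its range is refused whole. The fingers move at their own pace and stop on an object; FORCE is the grip in N (left out, the last holds). Time passes only in rows, so rows that do not move let the fingers close. It gives the time, the measured TCP pose, the force and the opening at its end, in the units of the state.
- observe(): the state, without advancing time (a new reading comes with each control period).
- get_image(name): name is "side" or "top" or "wrist"; returns (picture, depth): 400x640x3 uint8, blue, green, red; 400x640 float32, m along the optical axis (not along the pixel's ray), 0 where there is no reading.
- get_calibration(name): a dict with "camera_matrix" (3x3 intrinsics, pixels), "pose" (4x4, takes a point from camera to world coordinates). Camera axes: x right, y down, z forward; pixel columns grow to the right and rows downward; lengths in m; the calibration is good to about 2 mm. The wrist camera is an equidistant fisheye: a pixel r from the principal point sees the ray r / f radians off the axis. A picture is of the moment at which its call begins: read the wrist's pose just before it. get_calibration takes no time and is no camera call; for the wrist camera it gives the pose at the moment of the call.
- sign_off(): hands the job in, once; it reports no verdict.
The state is a dict: "clock": time; "joints": joint angles; "dq": joint speeds; "joint_efforts": joint torques, N m; "position": TCP position; "ee_rot": TCP orientation; "force": force on the tool from outside, world axes, zero at the start; "ft_torque": the same for the moment, N m; "width": opening from 0.0 (shut) to 1.0 (fully open).
Only numpy, scipy, OpenCV 4.12 (cv2) and the standard library are available. Lean on these libraries where they do the work, as an engineer would, in place of code of your own. Each camera call takes 0.05 s, during which the arm holds its last target. There are 200 camera calls.

## Working session

There is one attempt and no reset: what is moved stays moved. The work goes in short steps, Python scripts to look and compute and a shell command to move; the robot and the scene stay as the last step left them, time stands still between calls to the robot, and variables do not carry over. Pictures are saved under pics/ and viewed, about 8 in all and at most 12, crops included, and the job is handed in when it is done.

```bash
mkdir -p pics; cat > h.py <<'E'
from cell import *
import numpy as np, cv2
from scipy.spatial.transform import Rotation as R
def grab(n):
    c=get_calibration(n); im,d=get_image(n)
    np.savez(f'{n}.npz',im=im,d=d,K=c['camera_matrix'],P=c['pose']); return im,d,c
def load(n):
    z=np.load(f'{n}.npz'); return z['im'],z['d'],z['K'],z['P']
def pts(d,K,P):
    v,u=np.indices(d.shape); X=np.stack([(u-K[0,2])/K[0,0]*d,(v-K[1,2])/K[1,1]*d,d],-1)
    return X@P[:3,:3].T+P[:3,3]
def ray(K,P,u,v,z):
    r=P[:3,:3]@np.array([(u-K[0,2])/K[0,0],(v-K[1,2])/K[1,1],1]); return P[:3,3]+r*(z-P[2,3])/r[2]
E
python3 - <<'E'
from h import *
s=observe();print({k:np.round(v,3) for k,v in s.items()}, R.from_rotvec(s['ee_rot']).as_matrix().round(3))
for n in('top','side'):
    im,d,c=grab(n);cv2.imwrite(f'pics/{n}0.png',im);print(n,c['camera_matrix'],np.round(c['pose'],3))
E
```

```text
{'clock': np.float64(0.0), 'joints': array([-1.328,  0.435,  0.025,  1.574, -0.012,  1.134, -0.075]), 'dq': array([-0.   ,  0.   ,  0.001,  0.002, -0.001,  0.001,  0.   ]), 'joint_efforts': array([ 1.0000e-03, -6.6785e+01,  9.8500e-01, -3.1445e+01, -6.1000e-02,
        4.3000e-02,  0.0000e+00]), 'position': array([0.212, 0.587, 0.226]), 'ee_rot': array([ 0.27 ,  1.554, -0.273]), 'force': array([-0.773,  1.137,  0.187]), 'ft_torque': array([ 0.019, -0.065,  0.02 ]), 'width': np.float64(1.005)} [[-0.     0.339  0.941]
 [-0.002  0.941 -0.339]
 [-1.    -0.002  0.   ]]
top [[369.15334482   0.         319.64224709]
 [  0.         369.15334482 201.20976597]
 [  0.           0.           1.        ]] [[-0.02  -0.981  0.193  0.358]
 [-0.999  0.015 -0.029  0.028]
 [ 0.026 -0.193 -0.981  0.963]
 [ 0.     0.     0.     1.   ]]
side [[428.82392271   0.         317.3370472 ]
 [  0.         428.82392271 204.05899251]
 [  0.           0.           1.        ]] [[-0.964 -0.176  0.202  0.333]
 [-0.267  0.679 -0.684  0.714]
 [-0.017 -0.713 -0.701  0.756]
 [ 0.     0.     0.     1.   ]]
```

View pics/top0.png

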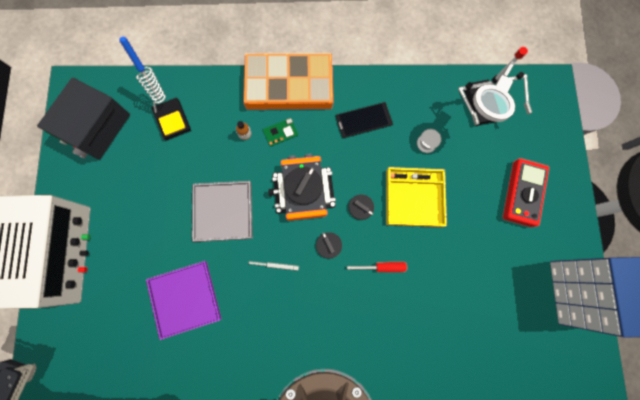

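View pics/side0.png

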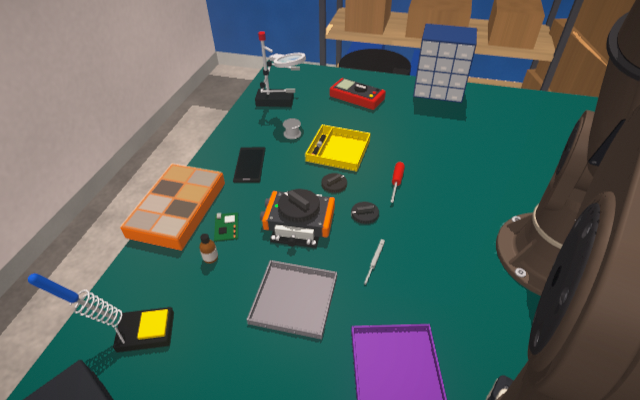

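Three dials look like the cap in the top view: the large one on the holder (304,187), and loose smaller ones at (361,207) and (328,245). The one on the holder is the largest and sits on the pod, so it fits. The grey tray is at (222,211) (the purple one at (183,300) is a decoy) and the yellow one is at (416,197). Next I measure these and make a confirming crop.

```bash
python3 - <<'E'
from h import *
im,d,K,P=load('top'); W=pts(d,K,P); hsv=cv2.cvtColor(im,cv2.COLOR_BGR2HSV)
def box(m,z,name,roi):
    u0,u1,v0,v1=roi; mm=np.zeros_like(m); mm[v0:v1,u0:u1]=m[v0:v1,u0:u1]
    cs,_=cv2.findContours(mm,cv2.RETR_EXTERNAL,cv2.CHAIN_APPROX_NONE)
    for c in sorted(cs,key=cv2.contourArea)[::-1][:3]:
        if cv2.contourArea(c)<5: continue
        q=np.array([ray(K,P,*p,z)[:2] for p in c[:,0]],np.float32)
        M=cv2.minAreaRect(q*1000); print(name,cv2.contourArea(c),np.round(c[:,0].mean(0)),np.round(M[0],1),np.round(M[1],1),round(M[2],1))
H,S,V=cv2.split(hsv)
box(((H>18)&(H<35)&(S>150)&(V>80)).astype(np.uint8),.026,'yellow',(370,460,150,240))
box(((S<60)&(V>70)).astype(np.uint8),.016,'grey',(180,265,170,250))
box(((H>3)&(H<18)&(S>150)&(V>100)).astype(np.uint8),.044,'orange',(260,345,145,230))
box(((H>45)&(H<75)&(S>150)&(V>90)).astype(np.uint8),.044,'green',(285,325,155,180))
# cap by depth
Z=W[...,2]; reg=np.zeros(Z.shape,bool); reg[150:225,265:345]=1
print('depth z vals',np.percentile(Z[reg],[5,25,50,75,90,97,99.5]).round(4))
m=(reg&(Z>.056)).astype(np.uint8); cs,_=cv2.findContours(m,cv2.RETR_EXTERNAL,cv2.CHAIN_APPROX_NONE); c=max(cs,key=cv2.contourArea)
q=np.array([ray(K,P,*p,.064)[:2] for p in c[:,0]],np.float32)*1000
print('disc',cv2.minEnclosingCircle(q),cv2.fitEllipse(q))
b=reg&(Z>.073); q=W[b][:,:2].astype(np.float32)*1000; print('bar',b.sum(),cv2.minAreaRect(q),np.median(q,0),np.median(Z[b]))
C,_,_=load('side'),0,0
A=cv2.resize(im[145:230,260:350],None,fx=6,fy=6,interpolation=cv2.INTER_CUBIC)
cv2.imwrite('pics/crop1.png',A)
E
```

```text
yellow 3231.0 [416. 197.] [ 551.3 -252.5] [152.9 153.1] 86.8
grey 3359.5 [221. 211.] [523.5 253.6] [152.9 152.5] 2.4
orange 246.0 [306. 214.] [505.7  35.2] [ 18.6 102. ] 5.1
orange 166.5 [300. 160.] [647.8  48.1] [ 14.3 102.1] 5.9
depth z vals [-0.0033 -0.001   0.0112  0.044   0.0631  0.0676  0.0826]
disc ((576.0888671875, 40.75225067138672), 49.18192672729492) ((576.311767578125, 41.885169982910156), (93.70458221435547, 94.96296691894531), 92.93461608886719)
bar 169 ((481.21820068359375, 44.44940948486328), (36.86398696899414, 245.47781372070312), 89.07718658447266) [570.4963   39.16559] 0.0799362212179201
```

View pics/crop1.png

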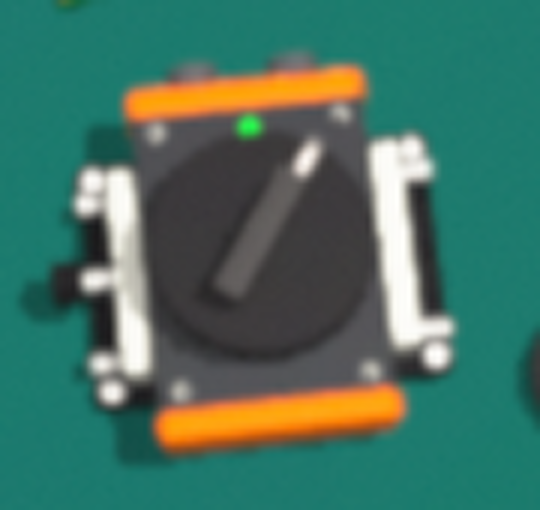

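The crop shows the large ribbed cap on the pod. The green dot is at px (301.5,165.8), the white line runs from (310,172) to (313,168.7), and the bar's far end is near (298,193). The next script works out the yaws.

```bash
python3 - <<'E'
from h import *
im,d,K,P=load('top')
g=ray(K,P,301.6,165.9,.044);c=np.array([576.3,41.6])/1000
t=ray(K,P,312.7,168.7,.064);a=ray(K,P,310.0,173.5,.081);b=ray(K,P,298.2,192.5,.081)
print(g,np.degrees(np.arctan2(g[1]-c[1],g[0]-c[0])),np.hypot(*(g[:2]-c)))
print(t,np.degrees(np.arctan2(t[1]-c[1],t[0]-c[0])),np.hypot(*(t[:2]-c)))
print(a,b,(a+b)/2,np.degrees(np.arctan2(*(a-b)[[1,0]])),np.linalg.norm(a-b))
# side view cross-check of the disc centre
im,d,K,P=load('side');W=pts(d,K,P)
m=(W[...,2]>.056)&(W[...,2]<.069)&(np.hypot(W[...,0]-c[0],W[...,1]-c[1])<.06)
q=W[m][:,:2].astype(np.float32)*1000;print(len(q),cv2.minEnclosingCircle(q))
m=(W[...,2]>.073)&(W[...,2]<.09)&(np.hypot(W[...,0]-c[0],W[...,1]-c[1])<.06)
q=W[m][:,:2].astype(np.float32)*1000;print(len(q),cv2.minAreaRect(q))
for u,v in[(416,197)]:pass
E
```

```text
[0.63237158 0.04531669 0.044     ] 3.792283553391569 0.056194626713258936
[0.61871325 0.01700319 0.064     ] -30.110825395292647 0.0490294486101337
[0.60156951 0.02408591 0.081     ] [0.55390144 0.05364292 0.081     ] [0.57773547 0.03886441 0.081     ] -31.801350602959648 0.056087984423292964
834 ((577.8330078125, 43.74043273925781), 50.060394287109375)
140 ((576.7675170898438, 43.78769302368164), (15.177029609680176, 59.84073257446289), 60.540714263916016)
```

```bash
cat >> h.py <<'E'
def togo(x,y,z,yaw):
    "shift in tool axes now (before turn), and turn about tool x (deg yaw = heading of tool z), tilt errors"
    s=observe(); r=R.from_rotvec(s['ee_rot']); M=r.as_matrix()
    h=np.degrees(np.arctan2(M[1,2],M[0,2]))
    T=R.from_matrix(np.array([[0,-np.sin(np.radians(yaw)),np.cos(np.radians(yaw))],[0,np.cos(np.radians(yaw)),np.sin(np.radians(yaw))],[-1,0,0]]))
    print('t',round(float(s['clock']),2),'pos',np.round(s['position'],4),'yaw',round(h,2),'F',np.round(s['force'],1),'w',round(float(s['width']),3))
    print('shift',np.round(r.inv().apply(np.array([x,y,z])-s['position']),4),'turn',np.round((r.inv()*T).as_rotvec(),3))
E
python3 -m handwheel '[[0.4,0,0,0,0.15,0,0],[0.4,0,0,0,0.037,0,0],[0.4,0,-0.02,0.042,0,0,0],[0.4,0,-0.02,0.042,0,0,0],[0.4,0,-0.02,0.042,0,0,0],[0.4,0,-0.02,0.042,0,0,0],[0.4,0,-0.02,0.042,0,0,0],[0.4,0,-0.02,0.042,0,0,0],[0.4,0,-0.02,0.042,0,0,0],[0.4,0,-0.02,0.042,0,0,0]]' 25
python3 -c "
from h import *
togo(.577,.042,.12,-30.5)"
```

```text
clock: 1.1
position: [0.4206, 0.2777, 0.2266]
ee_rot: [0.417, 1.53, -0.418]
force: [0.4, 0.1, -0.4]
width: 0.397
t 1.1 pos [0.4206 0.2777 0.2266] yaw -30.52 F [ 0.4  0.1 -0.4] w 0.397
shift [ 0.1066 -0.1235  0.2545] turn [-0. -0.  0.]
```

```bash
python3 -m handwheel '[[0.4,0,-0.02,0.042,0,0,0],[0.4,0,-0.02,0.042,0,0,0],[0.4,0.01,-0.02,0.042,0,0,0],[0.4,0.02,-0.02,0.042,0,0,0],[0.4,0.02,-0.02,0.042,0,0,0],[0.4,0.02,-0.0235,0.0445,0,0,0],[0.4,0.037,0,0,0,0,0],[0.4,0,0,0,0,0,0]]'
python3 -c "
from h import *
togo(.577,.042,.066,-30.5)
im,d,c=grab('wrist');cv2.imwrite('pics/w1.png',im);print(c['camera_matrix'],c['pose'].round(4))"
```

```text
clock: 1.9
position: [0.571, 0.0462, 0.1175]
ee_rot: [0.417, 1.537, -0.423]
force: [-0.3, 1.2, 0.0]
width: 0.393
t 1.9 pos [0.571  0.0462 0.1175] yaw -30.7 F [-0.3  1.2  0. ] w 0.393
shift [ 0.0515 -0.0002  0.0076] turn [-0.003 -0.006  0.005]
[[309.70691629   0.         317.08048555]
 [  0.         309.70691629 201.30865214]
 [  0.           0.           1.        ]] [[ 0.5111  0.8338  0.2087  0.5134]
 [ 0.8595 -0.4941 -0.1311  0.0821]
 [-0.0061  0.2464 -0.9691  0.2757]
 [ 0.      0.      0.      1.    ]]
```

View pics/w1.png

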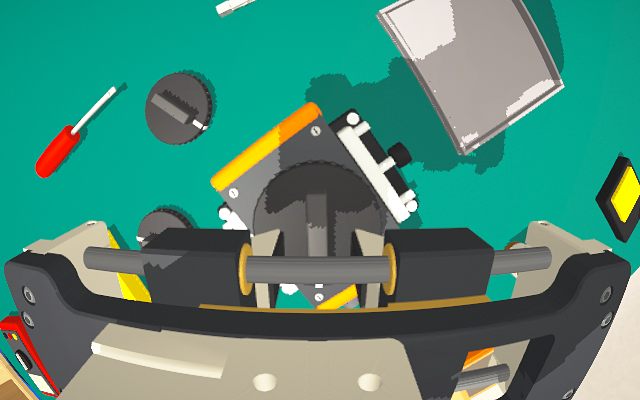

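The wrist view shows the bar upright at u≈317, midway between the fingers (~262 and ~372), so the grasp is aligned. Descend and grip.

```bash
python3 -m handwheel '[[0.4,0.01,0,0.007,0,-0.006,0.004],[0.4,0.02,0,0,0,0,0],[0.4,0.015,0,0,0,0,0],[0.4,0.006,0,0,0,0,0],[0.4,0,0,0,0,0,0],[0,0,0,0,0,0,0],[0,0,0,0,0,0,0],[0,0,0,0,0,0,0],[0,0,0,0,0,0,0],[0,0,0,0,0,0,0]]' 30
python3 -c "
from h import *
togo(.577,.042,.066,5)"
```

```text
clock: 2.95
position: [0.5796, 0.0426, 0.0714]
ee_rot: [0.419, 1.523, -0.418]
force: [-4.1, -5.9, 7.2]
width: 0.149
t 2.95 pos [0.5796 0.0426 0.0714] yaw -30.61 F [-4.1 -5.9  7.2] w 0.149
shift [ 0.0054 -0.0018 -0.0019] turn [-0.621  0.007 -0.   ]
```

```bash
python3 -m handwheel '[[0,-0.003,-0.001,-0.002,0,0,0],[0,0,0,0,-0.08,0,0],[0,0,0,0,-0.08,0,0],[0,0,0,0,-0.08,0,0],[0,0,0,0,0,0,0]]' 40
python3 -c "
from h import *
togo(.577,.042,.07,5);print(observe()['ft_torque'])"
```

```text
clock: 3.45
position: [0.5777, 0.0427, 0.0735]
ee_rot: [0.229, 1.552, -0.229]
force: [0.8, -5.7, -5.3]
width: 0.148
t 3.45 pos [0.5777 0.0427 0.0735] yaw -16.72 F [ 0.8 -5.7 -5.3] w 0.148
shift [ 0.0035 -0.0008 -0.0005] turn [-0.379  0.007  0.001]
[-1.30310751 -0.22559673 -0.06714378]
```

```bash
python3 -m handwheel '[[0,0.001,-0.001,0,-0.08,0,0],[0,0,0,0,-0.08,0,0],[0,0,0,0,-0.08,0,0],[0,0,0,0,-0.08,0,0],[0,0,0,0,-0.05,0,0],[0,0,0,0,0,0,0]]'
python3 -c "
from h import *
togo(.577,.042,.07,5);print(observe()['ft_torque'])
im,d,c=grab('side');im2,_,_=grab('top')
A=cv2.resize(im[160:260,240:360],None,fx=5,fy=4,interpolation=2);B=cv2.resize(im2[150:230,260:350],None,fx=4,fy=4,interpolation=2)
cv2.imwrite('pics/c2.png',np.vstack([A[:, :360*1][:260] if 0 else cv2.resize(A,(360,280)),cv2.resize(B,(360,320))]))"
```

```text
clock: 4.05
position: [0.578, 0.0432, 0.0731]
ee_rot: [-0.061, 1.562, 0.061]
force: [0.6, -2.5, -1.8]
width: 0.143
t 4.05 pos [0.578  0.0432 0.0731] yaw 4.43 F [ 0.6 -2.5 -1.8] w 0.143
shift [ 0.0031 -0.0012 -0.0011] turn [-0.01   0.008  0.   ]
[-0.43183461 -0.26887733  0.03571263]
```

View pics/c2.png

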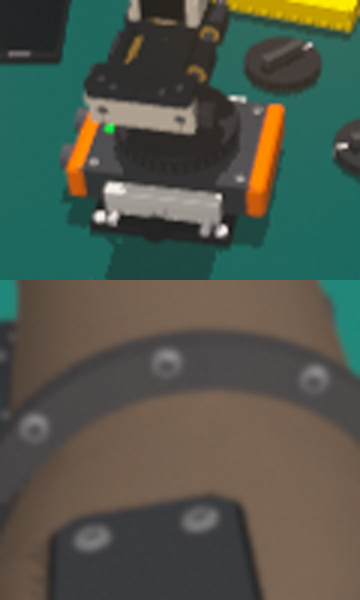

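The views are mostly blocked by the arm: the top one shows only the arm and the side one shows the gripper over the cap. The measured tool yaw of 4.4° matches the pocket's ~5°, so I try a gentle lift and watch the force.

```bash
python3 -m handwheel '[[0,-0.003,0,0,0,0,0],[0,-0.004,0,0,0,0,0],[0,-0.004,0,0,0,0,0],[0,0,0,0,0,0,0]]'
python3 -c "
from h import *
togo(.577,.042,.12,5)"
```

```text
clock: 4.55
position: [0.5775, 0.0446, 0.0845]
ee_rot: [-0.06, 1.562, 0.062]
force: [0.0, 0.1, -0.8]
width: 0.146
t 4.55 pos [0.5775 0.0446 0.0845] yaw 4.43 F [ 0.   0.1 -0.8] w 0.146
shift [-0.0355 -0.0026 -0.0004] turn [-0.01   0.008 -0.001]
```

```bash
python3 -m handwheel '[[0,-0.02,0,0,0,0,0],[0,-0.02,0,0,0,0,0],[0,-0.02,0,0,0,0,0],[0,0,0.03,-0.006,0,0,0],[0,0,0.04,-0.007,0,0,0],[0,0,0.04,-0.007,0,0,0],[0,0,0.04,-0.007,0,0,0],[0,0,0.04,-0.007,0,0,0],[0,0,0.02,-0.004,0,0,0],[0,0,0,0,0,0,0]]'
python3 -c "
from h import *
togo(.5235,.2536,.032,5)"
```

```text
clock: 5.55
position: [0.5204, 0.2555, 0.1434]
ee_rot: [-0.064, 1.564, 0.068]
force: [1.4, 0.4, -0.5]
width: 0.148
t 5.55 pos [0.5204 0.2555 0.1434] yaw 4.82 F [ 1.4  0.4 -0.5] w 0.148
shift [ 0.1114 -0.0024  0.0022] turn [-0.003  0.006 -0.003]
```

```bash
python3 -m handwheel '[[0,0.025,0,0.002,0,0.006,-0.003],[0,0.03,0,0,0,0,0],[0,0.03,0,0,0,0,0],[0,0.015,0,0,0,0,0],[0,0.007,0,0,0,0,0],[0,0.004,0,0,0,0,0],[0,0.003,0,0,0,0,0],[0,0,0,0,0,0,0]]'
python3 -c "
from h import *
togo(.5235,.2536,.029,5)"
```

```text
clock: 6.35
position: [0.5257, 0.2502, 0.0299]
ee_rot: [-0.062, 1.568, 0.058]
force: [-0.4, 0.5, -0.5]
width: 0.145
t 6.35 pos [0.5257 0.2502 0.0299] yaw 4.41 F [-0.4  0.5 -0.5] w 0.145
shift [ 0.0009  0.0036 -0.0019] turn [-0.01   0.002  0.003]
```

Down 2 mm more until contact shows, then open slowly and rise.

```bash
python3 -m handwheel '[[0,0.0015,0,0,0,0,0],[0,0.001,0,0,0,0,0],[0,0,0,0,0,0,0]]' 5; python3 -m handwheel '[[0.4,0,0,0,0,0,0],[0.4,0,0,0,0,0,0],[0.4,0,0,0,0,0,0],[0.4,0,0,0,0,0,0],[0.4,-0.02,0,0,0,0,0],[0.4,-0.03,0,0,0,0,0],[0.4,-0.04,0,0,0,0,0],[0.4,-0.04,0,0,0,0,0],[0.2,-0.03,0,0,0,0,0],[0,0,0,0,0,0,0]]'
python3 -c "
from h import *
togo(.577,.042,.15,5)
im,d,c=grab('top');cv2.imwrite('pics/top2.png',im);grab('side')"
```

```text
clock: 6.65
position: [0.5257, 0.2502, 0.0274]
ee_rot: [-0.063, 1.568, 0.058]
force: [-0.3, -0.1, 1.6]
width: 0.15
clock: 7.65
position: [0.5274, 0.2517, 0.1916]
ee_rot: [-0.06, 1.562, 0.061]
force: [1.0, -0.9, 0.2]
width: 0.272
t 7.65 pos [0.5274 0.2517 0.1916] yaw 4.41 F [ 1.  -0.9  0.2] w 0.272
shift [ 0.0418 -0.2129  0.033 ] turn [-0.01   0.008 -0.   ]
```

View pics/top2.png

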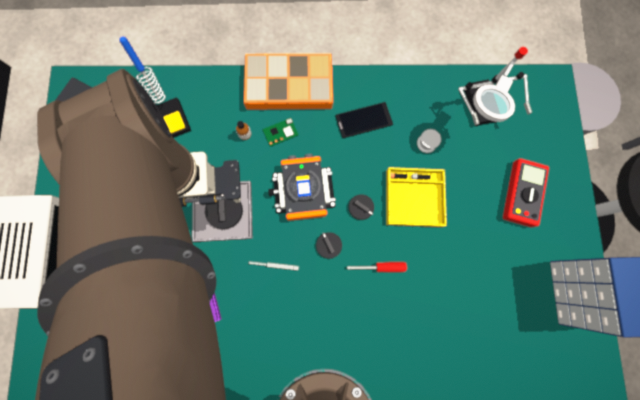

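The cap lies flat in the grey tray (224,212). The battery is exposed at (303,188), with its yellow band on the +x side (~302,179). Now measure the battery.

```bash
python3 - <<'E'
from h import *
for n in('top','side'):
    im,d,K,P=load(n); hsv=cv2.cvtColor(im,cv2.COLOR_BGR2HSV);H,S,V=cv2.split(hsv)
    roi=np.zeros(H.shape,bool); 
    if n=='top': roi[165:210,285:322]=1
    else: roi[180:235,270:330]=1
    bl=roi&(H>95)&(H<130)&(S>110)&(V>60); ye=roi&(H>20)&(H<35)&(S>120)&(V>80)
    for nm,m in(('blue',bl),('yellow',ye),('both',bl|ye)):
        v,u=np.nonzero(m)
        if len(u)<3: print(n,nm,len(u));continue
        q=np.array([ray(K,P,a,b,.0595)[:2] for a,b in zip(u,v)],np.float32)*1000
        print(n,nm,len(u),q.mean(0).round(1),[np.round(x,1) for x in cv2.minAreaRect(q)])
    if n=='top': A=cv2.resize(im[155:220,270:335],(520,520),interpolation=2);cv2.imwrite('pics/b.png',A)
E
```

```text
top blue 60 [565.5  40.8] [array([569.5,  40.9]), array([40.9, 30.9]), np.float64(3.8)]
top yellow 54 [598.6  43.3] [array([598.8,  43.2]), array([ 9.7, 33.5]), np.float64(6.6)]
top both 114 [581.2  42. ] [array([576.4,  42.1]), array([54.6, 33.2]), np.float64(2.6)]
side blue 29 [553.2  44.1] [array([552.5,  42.9]), array([33.4, 10.8]), np.float64(78.3)]
side yellow 0
side both 29 [553.2  44.1] [array([552.5,  42.9]), array([33.4, 10.8]), np.float64(78.3)]
```

View pics/b.png

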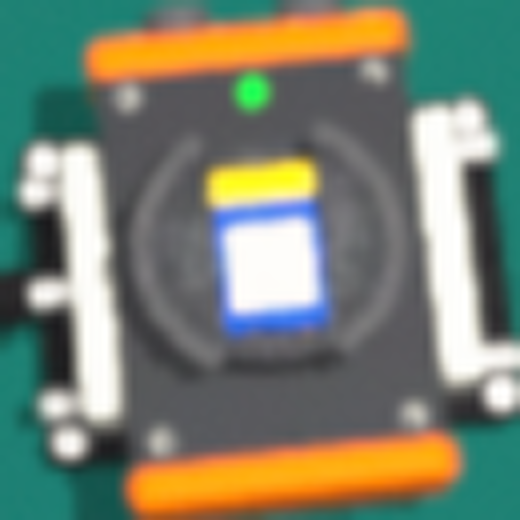

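The crop shows the battery (white label, blue edges) with its yellow band at the +x end toward the green dot. Before pressing I need the fingertip thickness, which I take from the stored wrist depth.

```bash
python3 - <<'E'
from h import *
im,d,K,P=load('wrist')
# tool pose at that picture
pos=np.array([.571,.0462,.1175]); r=R.from_rotvec([.417,1.537,-.423])
v,u=np.indices(d.shape); a=(u-K[0,2]);b=(v-K[1,2]); rr=np.hypot(a,b); th=rr/K[0,0]
k=np.where(rr>0,np.tan(th)/np.maximum(rr,1e-9),1/K[0,0])
C=np.stack([a*k*d,b*k*d,d],-1); W=C@P[:3,:3].T+P[:3,3]
T=r.inv().apply((W-pos).reshape(-1,3)).reshape(W.shape)*1000
ok=(d>0)&(th<1.4)&(abs(T[...,2])<16)&(abs(T[...,1])<75)
for x0 in range(-66,2,6):
    m=ok&(T[...,0]>=x0)&(T[...,0]<x0+6)
    for sgn in(-1,1):
        q=T[m&(sgn*T[...,1]>8)]
        if len(q): print(x0,sgn,len(q),'y',np.percentile(q[:,1],[2,25,50,75,98]).round(1),'z',np.percentile(q[:,2],[2,50,98]).round(1))
cv2.imwrite('pics/w1c.png',cv2.resize(im[190:330,200:430],(690,420),interpolation=2))
E
```

```text
-66 -1 98 y [-21.  -20.4 -20.2 -20.1 -19.9] z [-14.8  -9.7  -2.9]
-66 1 97 y [20.9 21.  21.2 21.4 22. ] z [-14.8  -9.9  -3.2]
-60 -1 77 y [-20.5 -20.4 -20.2 -20.1 -19.8] z [-11.4  -6.    0.8]
-60 1 80 y [20.8 21.  21.2 21.3 21.5] z [-11.   -5.4   0.8]
-54 -1 68 y [-20.5 -20.3 -20.2 -20.1 -19.9] z [-7.4 -2.3  4.9]
-54 1 68 y [20.8 21.  21.1 21.2 21.5] z [-8.3 -2.5  4.3]
-48 -1 181 y [-20.4 -19.8 -19.  -18.2 -17.7] z [-4.2  1.6  7.7]
-48 1 181 y [18.6 19.1 20.  20.7 21.3] z [-4.3  1.8  7.6]
-42 -1 33 y [-18.2 -18.1 -18.  -17.9 -17.5] z [-0.7  3.8  8.5]
-42 1 32 y [18.6 18.8 18.9 18.9 19.1] z [-1.2  3.7  8.7]
-36 -1 117 y [-28.3 -25.6 -22.7 -20.1 -17.6] z [-12.8 -12.2   7.6]
-36 1 116 y [18.8 21.4 24.  26.6 29.1] z [-12.8 -12.1   7.9]
-30 -1 162 y [-29.9 -26.4 -22.7 -19.7 -17.7] z [-12.9 -12.1   7.5]
-30 1 159 y [18.6 20.8 23.7 27.3 30.8] z [-12.8 -12.    7.8]
-24 -1 135 y [-30.9 -27.5 -23.5 -20.3 -17.9] z [-12.7 -12.1  -7.3]
-24 1 135 y [18.8 21.1 24.8 28.7 32.2] z [-12.8 -12.1  -7.2]
-18 -1 150 y [-31.9 -27.8 -24.1 -20.3 -17.6] z [-12.7 -12.1  -3.9]
-18 1 147 y [18.8 21.2 25.  29.  33.3] z [-12.8 -12.1  -5.1]
-12 -1 143 y [-31.4 -26.7 -22.4 -18.4 -17.6] z [-12.8 -12.   -1.3]
-12 1 149 y [18.5 19.7 23.3 27.3 32.3] z [-12.7 -11.9  -0.9]
-6 -1 85 y [-25.7 -21.3 -19.1 -17.8 -17.6] z [-12.5 -10.7   1.7]
-6 1 77 y [18.5 19.  20.1 22.  26.9] z [-12.4 -10.7   1.7]
0 -1 3 y [-20.7 -19.4 -17.9 -17.9 -17.8] z [-11.7  -4.9  -1. ]
0 1 4 y [19.2 19.2 19.2 19.7 21. ] z [-11.5  -3.7  -2.7]
```

View pics/w1c.png

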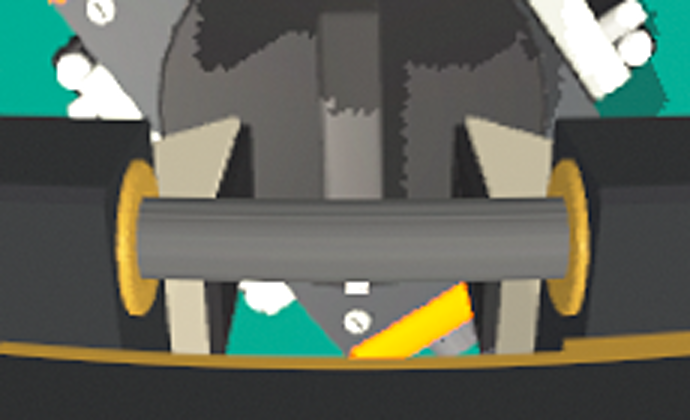

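The closed fingertips form a thin wedge: about ±2.5 mm at the tip, flaring at about 45°, and ±12.5 mm across the pad. With the jaws along the pocket's x axis, the wedge fits the notch. I press at pocket x≈+22 mm.

```bash
python3 -m handwheel '[[0,0,-0.0425,0.011,0,0,0],[0,0,-0.0425,0.011,0,0,0],[0,0,-0.0425,0.011,0,0,0],[0,0,-0.0425,0.011,0,0,0],[0,0,-0.0415,0.012,0,0,0],[0,0.02,0,0,0.14,0,0],[0,0.02,0,0,0.14,0,0],[0,0.02,0,0,0.14,0,0],[0,0.02,0,0,0.14,0,0],[0,0,0,0,0.14,0,0]]' 20
python3 -m handwheel '[[0,0,0,0,0.14,0,0],[0,0,0,0,0.14,0,0],[0,0,0,0,0.14,0,0],[0,0,0,0,0.14,0,0],[0,0,0,0,0.14,0,0],[0,0,0,0,0.14,0,0],[0,0,0,0,0.02,0,0],[0,0,0,0,0,0,0]]'
python3 -c "
from h import *
togo(.5994,.0449,.075,-85)"
```

```text
clock: 8.75
position: [0.5942, 0.0433, 0.1032]
ee_rot: [0.488, 1.518, -0.498]
force: [-0.6, 0.8, 0.7]
width: 0.002
clock: 9.55
position: [0.5966, 0.0437, 0.1066]
ee_rot: [1.139, 1.248, -1.144]
force: [-0.1, -0.6, -0.1]
width: 0.003
t 9.55 pos [0.5966 0.0437 0.1066] yaw -84.79 F [-0.1 -0.6 -0.1] w 0.003
shift [ 0.0316  0.003  -0.0011] turn [0.004 0.004 0.001]
```

```bash
python3 -m handwheel '[[0,0.02,0.003,-0.001,0,0.003,0],[0,0.015,0,0,0,0,0],[0,0.005,0,0,0,0,0],[0,0,0,0,0,0,0]]'
python3 -c "
from h import *
togo(.5994,.0449,.0595,-85)"
```

```text
clock: 9.95
position: [0.5993, 0.0446, 0.0666]
ee_rot: [1.143, 1.25, -1.145]
force: [-0.4, 0.4, -0.3]
width: 0.005
t 9.95 pos [0.5993 0.0446 0.0666] yaw -84.92 F [-0.4  0.4 -0.3] w 0.005
shift [ 0.0071  0.0001 -0.0003] turn [0.001 0.    0.001]
```

```bash
python3 -m handwheel '[[0,0.004,0,0,0,0,0],[0,0.002,0,0,0,0,0],[0,0.002,0,0,0,0,0],[0,0.002,0,0,0,0,0],[0,0.001,0,0,0,0,0]]'
python3 -m handwheel '[[0,0.002,0,0,0,0,0],[0,0.002,0,0,0,0,0],[0,0.001,0,0,0,0,0],[0,0,0,0,0,0,0]]'
```

```text
clock: 10.45
position: [0.6003, 0.045, 0.0566]
ee_rot: [1.145, 1.249, -1.143]
force: [0.7, 1.0, 0.1]
width: 0.007
clock: 10.85
position: [0.6002, 0.0449, 0.0515]
ee_rot: [1.145, 1.249, -1.144]
force: [-0.6, -0.1, 0.2]
width: 0.005
```

```bash
python3 -m handwheel '[[0,0.001,0,0,0,0,0],[0,0.001,0,0,0,0,0],[0,0,0,0,0,0,0],[0,0,0,0,0,0,0]]'
python3 -c "
from h import *
im,d,c=grab('side');im2,_,_=grab('wrist');cv2.imwrite('pics/p.png',np.hstack([cv2.resize(im[165:245,250:350],(400,320),interpolation=2),cv2.resize(im2[160:340,200:430],(400,320),interpolation=2)]))"
```

```text
clock: 11.25
position: [0.6004, 0.045, 0.0498]
ee_rot: [1.145, 1.248, -1.143]
force: [0.9, 0.9, -0.0]
width: 0.003
```

View pics/p.png

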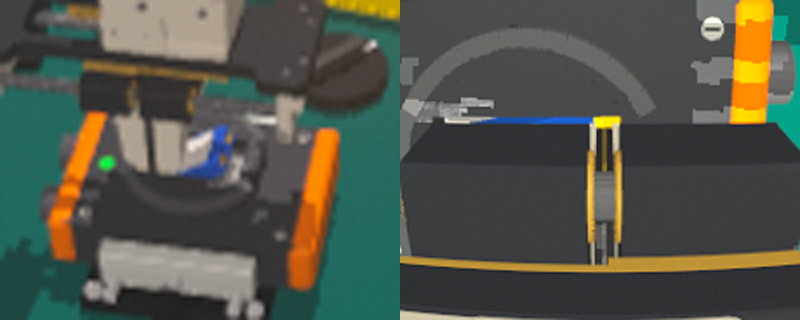

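The side view shows the battery's blue −x end standing up out of the pocket (crop ~205,150), so it is tipped. Next: rise, turn back to yaw 5°, and position over the raised end with the jaws open.

```bash
python3 -m handwheel '[[0,-0.005,0,0,0,0,0],[0,-0.02,0,0,0,0,0],[0,-0.04,0,0,0,0,0],[0,0,0,0,-0.145,0,0],[0,0,0,0,-0.145,0,0],[0,0,0,0,-0.145,0,0],[0,0,0,0,-0.145,0,0],[0,0,0,0,-0.145,0,0],[0.6,0,0,0,-0.145,0,0],[0.6,0,0,0,-0.145,0,0]]' 25
python3 -m handwheel '[[0.6,0,0,0,-0.145,0,0],[0.6,0,0,0,-0.145,0,0],[0.6,0,0,0,-0.145,0,0],[0.6,0,0,0,-0.12,0,0],[0.6,0,0,-0.035,0,0,0],[0.6,0,0,0,0,0,0]]'
python3 - <<'E'
from h import *
togo(.5665,.042,.063,5)
im,d,c=grab('side');im2,_,_=grab('wrist')
cv2.imwrite('pics/q.png',np.hstack([cv2.resize(im[165:245,250:350],(400,320),interpolation=2),cv2.resize(im2[120:300,200:430],(400,320),interpolation=2)]))
K,P=c['camera_matrix'],c['pose'];W=pts(d,K,P)
hsv=cv2.cvtColor(im,cv2.COLOR_BGR2HSV);H,S,V=cv2.split(hsv)
m=np.zeros(H.shape,bool);m[180:235,270:330]=1
m&=(H>95)&(H<130)&(S>110)&(V>60); q=W[m]*1000; print(len(q),np.percentile(q,[3,50,97],axis=0).round(1))
E
```

```text
clock: 12.35
position: [0.6002, 0.0448, 0.115]
ee_rot: [0.362, 1.539, -0.362]
force: [-0.1, 0.0, -1.2]
width: 0.132
clock: 12.95
position: [0.5611, 0.0409, 0.1142]
ee_rot: [-0.068, 1.573, 0.067]
force: [0.7, 0.9, -0.8]
width: 0.592
t 12.95 pos [0.5611 0.0409 0.1142] yaw 4.95 F [ 0.7  0.9 -0.8] w 0.592
shift [0.0512 0.0006 0.0056] turn [-0.001 -0.003  0.   ]
68 [[556.9  30.1  47. ]
 [565.6  50.9  64.6]
 [596.3  58.7  70.1]]
```

View pics/q.png

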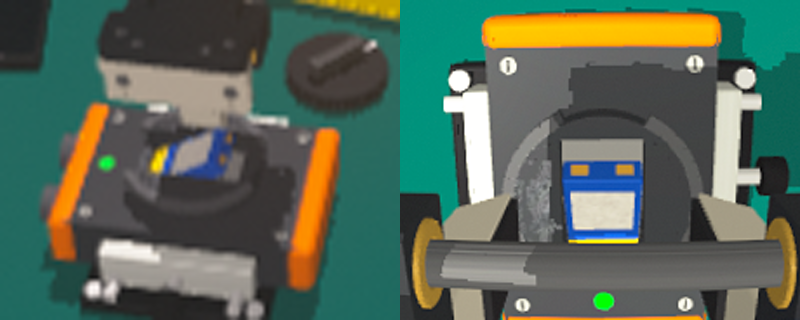

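The battery is tipped and stays so. In the wrist view it is centred (u≈603) between the fingertips (517, 697). Descend and grip.

```bash
python3 -m handwheel '[[0.6,0.02,0,0.005,0,-0.003,0],[0.6,0.018,0,0.001,0,0,0],[0.6,0.01,0,0,0,0,0],[0.6,0.003,0,0,0,0,0],[0.6,0,0,0,0,0,0]]'
python3 -m handwheel '[[0.3,0,0,0,0,0,0],[0.3,0,0,0,0,0,0],[0.3,0,0,0,0,0,0],[0.2,0,0,0,0,0,0],[0.2,0,0,0,0,0,0]]' 25
```

```text
clock: 13.55
position: [0.5717, 0.0424, 0.0636]
ee_rot: [-0.068, 1.566, 0.068]
force: [0.2, 0.1, 0.5]
width: 0.599
clock: 14.05
position: [0.5717, 0.0424, 0.0641]
ee_rot: [-0.068, 1.565, 0.068]
force: [-1.2, -1.2, 2.3]
width: 0.337
```

```bash
python3 -m handwheel '[[0.2,-0.005,0,0,0,0,0],[0.2,-0.01,0,0,0,0,0],[0.2,-0.015,0,0,0,0,0],[0.2,0,0,0,0,0,0]]' 30
python3 -m handwheel '[[0.2,-0.02,0,0,0,0,0],[0.2,-0.03,0,0,0,0,0],[0.2,-0.02,0,0,0,0,0],[0.2,0,0,0,0,0,0]]'
python3 - <<'E'
from h import *
togo(.536,-.252,.14,5)
im,d,c=grab('side');im2,_,_=grab('wrist')
cv2.imwrite('pics/r.png',np.hstack([cv2.resize(im[115:245,230:370],(400,371),interpolation=2),cv2.resize(im2[120:320,200:430],(400,371),interpolation=2)]))
E
```

```text
clock: 14.45
position: [0.5728, 0.0426, 0.0959]
ee_rot: [-0.068, 1.562, 0.069]
force: [0.2, 0.5, -0.6]
width: 0.337
clock: 14.85
position: [0.5728, 0.0426, 0.1664]
ee_rot: [-0.068, 1.56, 0.069]
force: [0.3, 0.1, 0.1]
width: 0.334
t 14.85 pos [0.5728 0.0426 0.1664] yaw 4.99 F [0.3 0.1 0.1] w 0.334
shift [ 0.0257 -0.2903 -0.0626] turn [-0.     0.009 -0.   ]
```

View pics/r.png

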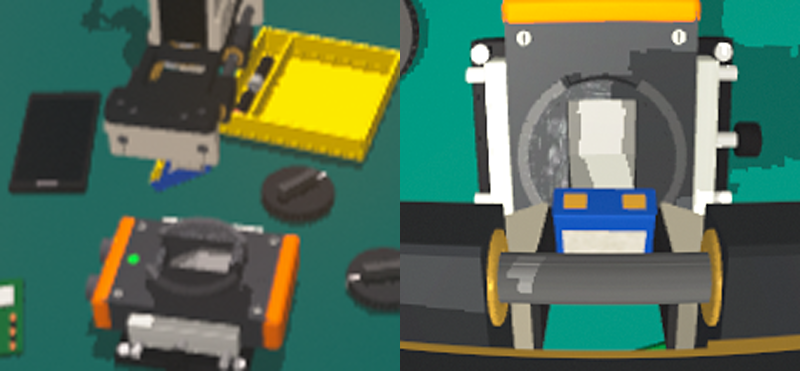

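The battery is held firmly, still tilted, and the pocket is empty. Carry it to the yellow tray and tilt the tool back so the battery becomes level.

```bash
python3 -m handwheel '[[0.2,0,-0.03,-0.007,0,0,0],[0.2,0,-0.042,-0.01,0,0,0],[0.2,0,-0.042,-0.01,0,0,0],[0.2,0,-0.042,-0.01,0,0,0],[0.2,0,-0.042,-0.01,0,0,0],[0.2,0,-0.042,-0.01,0,0,0],[0.2,0,-0.03,-0.008,0,0,0],[0.2,0,-0.02,-0.006,0,0,0],[0.2,0,0,0,0,0,0]]'
python3 -m handwheel '[[0.2,0,0,0,0,-0.08,0],[0.2,0,0,0,0,-0.11,0],[0.2,0,0,0,0,-0.11,0],[0.2,0,0,0,0,-0.11,0],[0.2,0,0,0,0,-0.09,0],[0.2,0,0,0,0,-0.05,0],[0.2,0,0,0,0,0,0]]'
python3 - <<'E'
from h import *
togo(.528,-.252,.022,5)
im,d,c=grab('side');print(R.from_rotvec(observe()['ee_rot']).as_matrix().round(3)[:,0])
K,P=c['camera_matrix'],c['pose'];W=pts(d,K,P)*1000;hsv=cv2.cvtColor(im,cv2.COLOR_BGR2HSV);H,S,V=cv2.split(hsv)
m=(H>100)&(H<130)&(S>110)&(V>50)&(abs(W[...,0]-530)<80)&(abs(W[...,1]+250)<80)&(W[...,2]>50)
q=W[m];print(len(q),np.percentile(q,[3,50,97],axis=0).round(1))
if len(q)>10: print('slope deg dz/dx',np.degrees(np.arctan(np.polyfit(q[:,0],q[:,2],1)[0])))
E
```

```text
clock: 15.85
position: [0.5233, -0.2566, 0.1619]
ee_rot: [-0.065, 1.568, 0.063]
force: [0.1, 0.1, -0.6]
width: 0.336
clock: 16.55
position: [0.5231, -0.2526, 0.1607]
ee_rot: [-0.039, 1.043, 0.08]
force: [-0.5, -0.6, -0.0]
width: 0.333
t 16.55 pos [ 0.5231 -0.2526  0.1607] yaw 4.67 F [-0.5 -0.6 -0. ] w 0.333
shift [ 0.1224 -0.0006 -0.0655] turn [-0.004  0.527 -0.005]
[ 0.501  0.047 -0.864]
66 [[ 518.9 -262.4  149.3]
 [ 545.1 -236.2  155.1]
 [ 558.4 -231.5  160. ]]
slope deg dz/dx 3.4493310517228384
```

```bash
python3 -m handwheel '[[0.2,0.02,0,-0.01,0,0,0],[0.2,0.03,0,-0.016,0,0,0],[0.2,0.03,0,-0.016,0,0,0],[0.2,0.022,0,-0.012,0,0,0],[0.2,0.013,0,-0.007,0,0,0],[0.2,0.005,0,-0.003,0,0,0],[0.2,0,0,0,0,0,0]]'
python3 -c "
from h import *
togo(.528,-.252,.0145,5)"
```

```text
clock: 17.3
position: [0.5364, -0.2621, 0.0479]
ee_rot: [-0.031, 1.076, 0.108]
force: [0.3, 0.9, -0.6]
width: 0.337
t 17.3 pos [ 0.5364 -0.2621  0.0479] yaw 5.08 F [ 0.3  0.9 -0.6] w 0.337
shift [ 0.0261  0.01   -0.0225] turn [ 0.009  0.495 -0.03 ]
```

```bash
python3 -m handwheel '[[0.2,0.008,0.004,-0.006,0,0,0],[0.2,0.006,0.003,-0.006,0,0,0],[0.2,0,0,0,0,0,0]]'
python3 -c "
from h import *
togo(.53,-.252,.0145,5);print(observe()['joints'].round(2))"
```

```text
clock: 17.6
position: [0.5328, -0.2598, 0.0378]
ee_rot: [-0.024, 1.088, 0.116]
force: [-0.4, 0.2, -0.9]
width: 0.335
t 17.6 pos [ 0.5328 -0.2598  0.0378] yaw 4.98 F [-0.4  0.2 -0.9] w 0.335
shift [ 0.02    0.0072 -0.0127] turn [ 0.01   0.483 -0.042]
[ 0.93  0.58 -0.49  2.15 -0.53  0.12  2.74]
```

Joints 6 and 7 sit at their range limits, which is why the tilt row was cut short. I give back ~0.2 rad of tilt, then lower.

```bash
python3 -m handwheel '[[0.2,0,0,0,0,0.06,-0.01],[0.2,0,0,0,0,0.07,-0.015],[0.2,0,0,0,0,0.07,-0.015],[0.2,0,0,0,0,0,0]]'
python3 -c "
from h import *
togo(.53,-.252,.022,5);print(observe()['joints'].round(2))"
```

```text
clock: 18.0
position: [0.5369, -0.2567, 0.0391]
ee_rot: [-0.065, 1.279, 0.086]
force: [1.3, 1.3, 0.1]
width: 0.335
t 18.0 pos [ 0.5369 -0.2567  0.0391] yaw 5.74 F [1.3 1.3 0.1] w 0.335
shift [ 0.0145  0.0054 -0.0111] turn [ 0.013  0.291 -0.001]
[ 0.46  0.52 -0.02  2.06 -0.43  0.34  2.51]
```

```bash
python3 -m handwheel '[[0.2,0.007,0,-0.002,0,0,0],[0.2,0.005,0,-0.002,0,0,0],[0.2,0,0,0,0,0,0]]'
python3 -m handwheel '[[0.2,0.002,0,-0.0006,0,0,0],[0.2,0,0,0,0,0,0]]'
python3 -m handwheel '[[0.2,0.002,0,-0.0006,0,0,0],[0.2,0,0,0,0,0,0]]'
python3 -m handwheel '[[0.2,0.002,0,-0.0006,0,0,0],[0.2,0,0,0,0,0,0]]'
```

```text
clock: 18.3
position: [0.5304, -0.2608, 0.0234]
ee_rot: [-0.053, 1.282, 0.079]
force: [-0.3, 0.5, 1.0]
width: 0.336
clock: 18.5
position: [0.5316, -0.2611, 0.0225]
ee_rot: [-0.055, 1.281, 0.079]
force: [-1.7, -0.1, 2.6]
width: 0.336
clock: 18.7
position: [0.5325, -0.2607, 0.0208]
ee_rot: [-0.057, 1.28, 0.079]
force: [-1.7, -0.8, 2.5]
width: 0.336
clock: 18.9
position: [0.5327, -0.2603, 0.0187]
ee_rot: [-0.058, 1.28, 0.08]
force: [-1.6, -2.2, 4.5]
width: 0.335
```

Contact is made at the +x lower edge. Ease the grip, lower a little more so the battery pivots flat, then open.

```bash
python3 -m handwheel '[[0.2,0,0,0,0,0,0],[0.2,0.002,0,-0.0006,0,0,0],[0.2,0.002,0,-0.0006,0,0,0],[0.2,0.002,0,-0.0006,0,0,0],[0.2,0,0,0,0,0,0]]' 4
python3 -m handwheel '[[0.5,0,0,0,0,0,0],[0.5,0,0,0,0,0,0],[0.5,0,0,0,0,0,0],[0.5,0,0,0,0,0,0],[0.5,-0.02,0,0.006,0,0,0],[0.5,-0.03,0,0.009,0,0,0],[0.5,-0.04,0,0.012,0,0,0],[0.5,-0.04,0,0.012,0,0,0],[0.5,-0.04,0,0.012,0,0,0],[0.5,0,0,0,0,0,0]]'
```

```text
clock: 19.4
position: [0.5326, -0.2596, 0.0121]
ee_rot: [-0.057, 1.281, 0.081]
force: [-0.2, 0.3, -0.0]
width: 0.344
clock: 20.4
position: [0.5361, -0.2619, 0.1963]
ee_rot: [-0.061, 1.271, 0.077]
force: [0.6, -0.5, 0.2]
width: 0.501
```

```bash
python3 - <<'E'
from h import *
o=[]
for n in('side','top'):
    im,d,c=grab(n);o.append(cv2.resize(im,(400,250)));K,P=c['camera_matrix'],c['pose'];W=pts(d,K,P)*1000;H,S,V=cv2.split(cv2.cvtColor(im,cv2.COLOR_BGR2HSV))
    near=(abs(W[...,0]-536)<60)&(abs(W[...,1]+252)<70)&(W[...,2]<60)&(d>0)
    m=near&(H>100)&(H<130)&(S>110)&(V>50); q=W[m]
    if len(q): print(n,'bat blue',len(q),np.percentile(q,[3,50,97],axis=0).round(1))
    t=near&(W[...,2]>11)&(np.hypot(W[...,0]-540,W[...,1]+260)<45)
    if t.sum()>20:
        q=W[t];A=np.c_[q[:,:2],np.ones(len(q))];print(n,'top z',np.percentile(q[:,2],[5,50,95]).round(1))
    # cap top face & rim
    t=(np.hypot(W[...,0]-525,W[...,1]-252)<46)&(W[...,2]>14)&(W[...,2]<26)&(d>0)
    if t.sum()>50:
        q=W[t];A=np.c_[q[:,:2]-[525,252],np.ones(len(q))];s=np.linalg.lstsq(A,q[:,2],rcond=None)[0];print(n,'cap plane slope',s.round(3),len(q),'centre',cv2.minEnclosingCircle(q[:,:2].astype(np.float32)))
a,b=load('side')[0],load('top')[0]
cv2.imwrite('pics/end.png',np.hstack([cv2.resize(a[100:350,240:440],(400,500),interpolation=2),cv2.resize(b[110:310,180:480],(400,267),interpolation=2) if 0 else cv2.copyMakeBorder(cv2.resize(b[110:290,180:460],(400,257),interpolation=2),0,243,0,0,0)]))
E
```

```text
side bat blue 62 [[ 521.4 -268.1    7.1]
 [ 542.7 -243.6   11.6]
 [ 564.8 -237.9   15.9]]
side top z [11.2 13.1 15.8]
side cap plane slope [-2.0000e-03 -3.0000e-03  1.8243e+01] 1134 centre ((524.9727172851562, 251.9998779296875), 45.99223709106445)
top bat blue 14 [[ 526.1 -245.5   11.2]
 [ 546.9 -244.1   13.9]
 [ 557.4 -241.8   17.2]]
top top z [11.3 13.6 16.6]
top cap plane slope [-0.0000e+00 -2.0000e-03  1.8863e+01] 838 centre ((524.882568359375, 251.9292755126953), 45.90615463256836)
```

View pics/end.png

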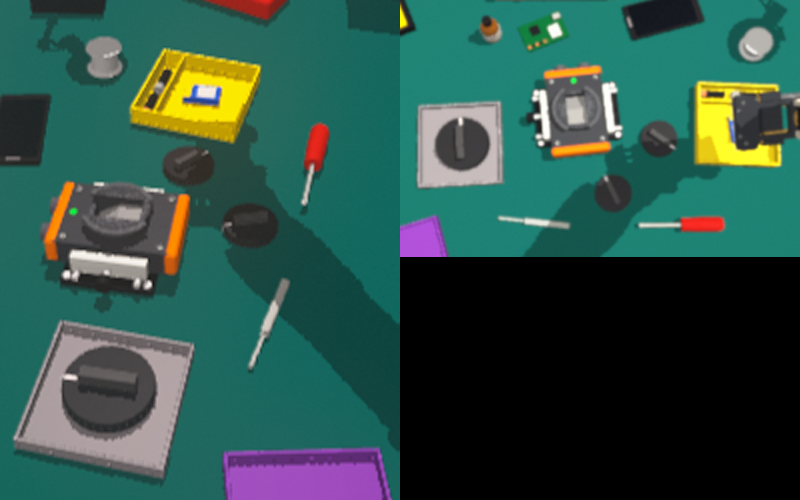

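The battery lies flat in the big compartment, with its top at z ≈ 13–15 mm. The cap lies flat in the grey tray (slope < 0.2°), and nothing else has moved. I hand it in.

```bash
python3 -c "
from cell import *
print(sign_off())"
```

```text
the job is handed in; nothing more can be done
None
```

The spent battery is out and lying in the yellow tray's big compartment, and the cap is lying in the grey tray. I handed the job in at about 20.5 s of the 72 s allowed; `sign_off()` gives no verdict.

**What I did:** I turned the cap about 35° anticlockwise until it was free, lifted it and set it in the grey tray. I then pressed the battery's yellow end with closed fingertips until it tipped. I gripped it across its 32 mm, lifted it out, levelled it partly, set it on its edge and eased it flat.

**Last checks:**
- **Cap:** it is within about 3 mm of the tray centre, and its top face slopes less than 0.2°.
- **Battery:** it is near (0.54, −0.25) m, in the compartment. Its top is about 13–15 mm above the bench, as expected for lying flat. I judged flatness from those heights and the picture, without fitting its tilt.
- **Everything else:** by eye, the other items look unmoved in the final pictures; I did not measure them. The gripper is clear at 0.2 m height.

**What disagreed:**
- **Levelling the battery:** joints 6 and 7 reached their range limits, so I gave back some tilt. The battery finished levelling by pivoting on its edge under a light grip.
- **Finding the pocket:** the top and side views differed by about 2 mm on its centre. I used the mean, and the grasps held.

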